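# Stow a meal dish in the galley drawer, shut it and latch it

## Task

Pick up the foil-covered meal dish from the counter and set it down flat, foil side up, in the empty front bay of the open drawer (set it down, do not drop it in from above). Then push the drawer fully shut, and only after that press the raised red latch down until it snaps flat and stays. Leave the mug, the drink can and the tongs where they are.

Things in the scene. Friction and masses are not known exactly. Their poses are not given: they have to be found in the camera images.
- dish: Loose white oblong meal dish with a silver foil top and an orange stripe across the top near its +x end, 116 (its x) x 60 (its y) x 39 mm high, 0.18 to 0.37 kg. Origin: centre of its underside; z up out of the foil. Its straight 60 mm wide sides can be gripped from above. It starts on the counter, to the left or right of the drawer housing.
- housing: Fixed low aluminium drawer housing, 290 deep (its x) x 320 wide (its y) x 98 mm high. Origin: at counter level under the middle of its front face; its x points from the front (robot side) into the housing, y to the left as the robot looks at it, z up. The drawer slides along its x.
- drawer (a joint): How far the drawer is pulled out towards the robot, m: 0 = fully shut, end stop at 0.21. It starts 0.17 to 0.20 open. Sliding friction 1.5 N plus light damping (5 N s/m); it stays where it is left and has no catch of its own.
- drawer_front (a point): Centre of the outer face of the drawer's front panel (moves with the drawer; axes as the housing's), 46 mm above the counter. The panel is 304 wide, 8 thick and 70 mm high (11 to 81 mm above the counter); shut, its outer face is 8 mm in front of the housing's front face. Push it in the housing's +x; anywhere on the panel works, but the middle or right part keeps the hand clear of the latch.
- bay (a point): Centre of the floor of the drawer's empty front bay (moves with the drawer; axes as the housing's), 18 mm above the counter and 80.5 mm behind the panel's outer face. Inside, the bay is 145 (x) x 276 mm (y). Around it: front panel up to 63 mm, side walls up to 47 mm, rear divider up to 40 mm above the bay floor. Behind the divider are three more dishes that belong to the drawer. At 0.17 open the whole bay is clear of the housing (its rear divider stands 21 mm out).
- latch (a joint): Angle of the red latch, rad: 0 = flat on the housing, shut; 0.60 = fully raised, where it starts. An over-centre spring holds it at either end: below about 0.3 it snaps down by itself. Pressing straight down on the pad takes about 2 to 5 N; flat, it rests on a firm stop.
- latch_pad (a point): Point on the latch's upper face to press, 45 mm from the hinge axis. The latch is a red tongue 45 mm wide (y), 63 mm long from the hinge to its free end (which points to the robot), 5 mm thick, with a 33 mm lip bent down at the free end which hangs before the drawer's front panel when it is flat. When flat, the pad is 104.5 mm above the counter, level with the housing's front face. Its axes are the latch's: at 0 as the housing's; it turns about y.
- latch_hinge (a point): Middle of the latch's hinge axis (along the housing's y), 45 mm behind the housing's front face, 115 mm left of the housing's middle, 102 mm above the counter.
- mug: Bystander: blue mug, 80 mm across, 85 high, handle on its +y side; origin: centre of its underside. It stands on the counter on the other side of the housing from the dish. Do not move or tip it.
- can: Bystander: green drink can, 66 mm across, 115 high, standing on the counter far to the right; origin: centre of its underside. Do not move it.
- tongs: Bystander: steel serving tongs lying on the counter, 260 x 70 x 10 mm, far left; origin at mid-length on the counter. Do not move them.
There are look-alikes about, which are no part of the job. Of the things that look like the dish, the smallest one is meant.

How it is judged:
By the outcome, as a careful person would: the job done as asked, in the order asked, and still so for the second after the job is handed in, with the robot touching nothing.
It also fails if it takes over 69 s, if anything falls off the work surface, if the arm or the gripper's body presses on something with over 40 N, if the wrist force passes 120 N, or if a joint passes its speed limit or range.

## Robot

A 6-joint arm with a two-finger parallel gripper is mounted at the origin on the work surface. World frame = base frame: x ahead of the robot, y to its left, z up, the work surface at z = 0. Lengths are in mm, angles in rad, forces in N, time in s.
With the tool pointing down it reaches from about 350 to 775 mm from the base axis. Payload 7.3 kg.
Tool frame: the origin (TCP) lies on the mounting face of the last link; the fingertips stand 178 mm ahead of it and the grasp point (between the pads) lies 159 mm ahead of it; z points along the fingers, y is the direction in which the jaws open and shut (so a half turn about z gives the same grasp; the last joint's range is limited). The gripper opens to 92 mm and grips with 3 to 60 N. Pads are 19 mm wide; open, the fingers measure 130 mm over their backs; the gripper's body (75 mm by 190 mm) begins 47 mm behind the grasp point.
Start: joints at [-0.146, 0.342, 1.524, -0, 1.275, -0.146], TCP at [525.003, 0.022, 404.741] pointing down, gripper open.
Joint ranges: [-2.53, 2.53], [-0.77, 2.02], [0.04, 2.7], [-1, 4.14], [0.28, 2.66], [-3.11, 3.11]. Speed limits (rad/s): [2.57, 2.57, 3.14, 3.14, 3.14, 3.14].

## Interface

Orientations are given as [roll, pitch, yaw] about the fixed x, y, z axes, in that order (R = Rz(yaw) Ry(pitch) Rx(roll)).
In Python, from workcell import arm, imaging gives the robot as it stands.
- The arm moves only by the tool drive_tool, never from a script. Its argument "increments" is a list that holds one entry, the list of rows, each a list of 7 numbers: the opening, from -1 (shut) to 1 (fully open), so that 0 is half open, then the shift along the world's x, y, z in m, then the turn, a rotation vector about the world's x, y, z in degrees. In form: [[[gripper, dx, dy, dz, wx, wy, wz], ...]]. A call has exactly 8 rows; each row shifts and turns the commanded pose from where the row before left it; what a row does not reach is not made up. A row lasts 1/10 s, in which the tool goes at most 50 mm and 8.59 degrees, less where a joint would pass 70% of its speed; a pose out of reach is approached as far as the arm can. A call is refused whole if a number of a shift passes 0.05 or a number of a turn 8.59, either way. A call with a gripper value outside its range is refused whole. The fingers move at their own pace and stop on an object; the grip force is fixed at half the most. Time passes only in rows, so rows that do not move let the fingers close, or fill a call up. It gives the time, the measured TCP pose, the force and the opening at its end, in the units of the state.
- arm.get_obs(): the state, without advancing time (a new reading comes with each control period).
- imaging.snapshot(name): name is "scene" or "side" or "wrist"; returns a dict with "color" (400x640x3 uint8, blue, green, red), "fx", "fy", "cx", "cy" (pixels), "rvec" (rotation vector, rad) and "tvec" (3), from world to camera coordinates, as OpenCV has them. Camera axes: x right, y down, z forward; pixel columns grow to the right and rows downward; lengths in mm; the calibration is good to about 2 mm. A picture is of the moment at which its call begins. There is no depth.
- arm.job_done(): hands the job in, once; it reports no verdict.
The state is a dict: "clock": time; "joints": joint angles; "qvel": joint speeds; "effort": joint torques, N m; "tcp_pos": TCP position; "eef_rot": TCP orientation; "contact_force": force on the tool from outside, world axes, zero at the start; "wrist_torque": the same for the moment, N m; "gripper_width": finger opening in mm.
Only numpy, scipy, OpenCV 4.12 (cv2) and the standard library are available. Lean on these libraries where they do the work, as an engineer would, in place of code of your own. Each camera call takes 0.05 s, during which the arm holds its last target. There are 200 camera calls.

## Working session

There is one attempt and no reset: what is moved stays moved. The work goes in short steps, Python scripts to look and compute and a tool call to move; the robot and the scene stay as the last step left them, time stands still between calls to the robot, and variables do not carry over. Pictures are saved under pics/ and viewed, about 8 in all and at most 12, crops included, and the job is handed in when it is done.

Besides the shell and the picture viewer there is one more tool, called after "Request:" by a JSON object that holds its "fn" and its "kwargs". drive_tool: Moves the arm, as the interface text tells. Its arguments: {"type":"object","properties":{"increments":{"type":"array","items":{"type":"array","items":{"type":"array","items":{"type":"number"}}}}},"required":["increments"]}

```bash
mkdir -p pics
cat > h.py <<'E'
import numpy as np, cv2
from workcell import arm, imaging
def snap(n,f):
    s=imaging.snapshot(n); cv2.imwrite(f'pics/{f}.png',s['color']); np.save(f'pics/{f}.npy',{k:v for k,v in s.items()},allow_pickle=True); return s
def load(f): return np.load(f'pics/{f}.npy',allow_pickle=True).item()
def P(s):
    R=cv2.Rodrigues(np.array(s['rvec'],float))[0]; return R,np.array(s['tvec'],float).ravel()
def back(s,u,v,z):
    R,t=P(s); d=R.T@np.array([(u-s['cx'])/s['fx'],(v-s['cy'])/s['fy'],1]); c=-R.T@t
    return c+d*(z-c[2])/d[2]
def proj(s,p):
    R,t=P(s); q=R@np.array(p,float)+t; return s['fx']*q[0]/q[2]+s['cx'],s['fy']*q[1]/q[2]+s['cy']
E
python3 - <<'E'
from h import *
a=snap('scene','s0');b=snap('side','d0')
for s in(a,b):
    R,t=P(s);print(-R.T@t,s['fx'])
print(arm.get_obs())
E
```

```text
[1676.13188578   67.89692783  852.18473743] 377.4600344881006
[ -119.74070302 -1050.07823105  1227.26445367] 442.96715480967504
{'clock': 0.1, 'joints': array([-1.46044383e-01,  3.42662658e-01,  1.52491671e+00, -3.29760840e-05,
        1.27537572e+00, -1.46001615e-01]), 'qvel': array([-0.00080696, -0.00307176, -0.00269672,  0.00036088, -0.00073149,
        0.00048179]), 'effort': array([ 1.49919495e-03, -4.32001984e+01, -2.44694173e+01,  7.19219679e-02,
        5.25739230e-02, -9.79429342e-05]), 'tcp_pos': array([5.24885750e+02, 1.12963413e-02, 4.04110965e+02]), 'eef_rot': array([-3.14024013e+00, -1.67012841e-04,  1.57076307e+00]), 'contact_force': array([ 1.12307162,  0.48418242, -0.52244044]), 'wrist_torque': array([1.34784936e-02, 1.28142217e-05, 1.04874351e-02]), 'gripper_width': 91.79366614004883}
```

View pics/s0.png

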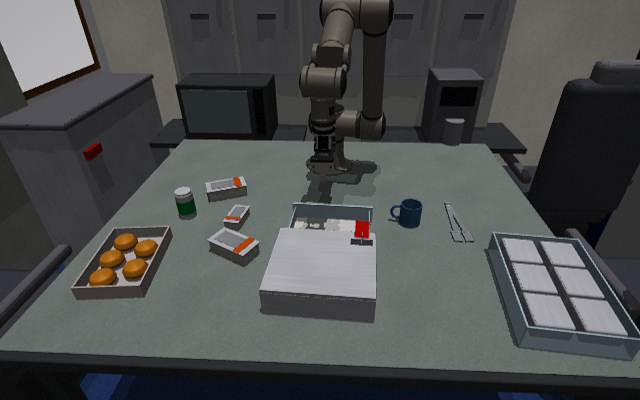

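View pics/d0.png

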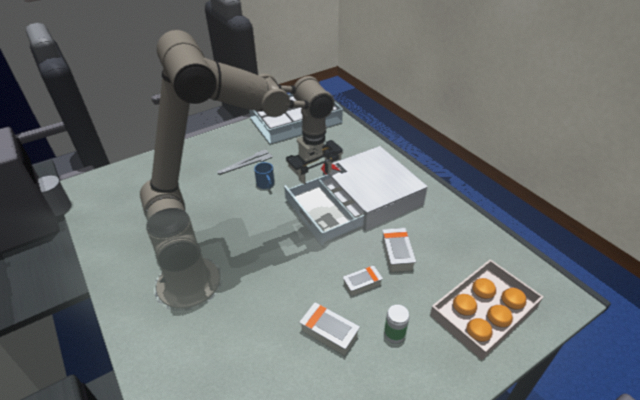

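The scene picture shows three dish-like items: A (226,188), B (236,216) and C (233,246). In the side view they are A (330,327), B (363,279) and C (398,249). B looks the smallest. The open drawer is at side (325,207), the mug at (264,176) and the can at (397,323). I'll check B in an enlarged crop.

Run:
```python
from h import *
a=load('s0')['color'];b=load('d0')['color']
A=cv2.resize(b[225:345,290:430],None,fx=4,fy=4,interpolation=cv2.INTER_CUBIC)
cv2.imwrite('pics/c1.png',A)
B=cv2.resize(b[140:250,275:435],None,fx=5,fy=5,interpolation=cv2.INTER_CUBIC)
cv2.imwrite('pics/c2.png',B)
```

```text
(no output)
```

View pics/c1.png

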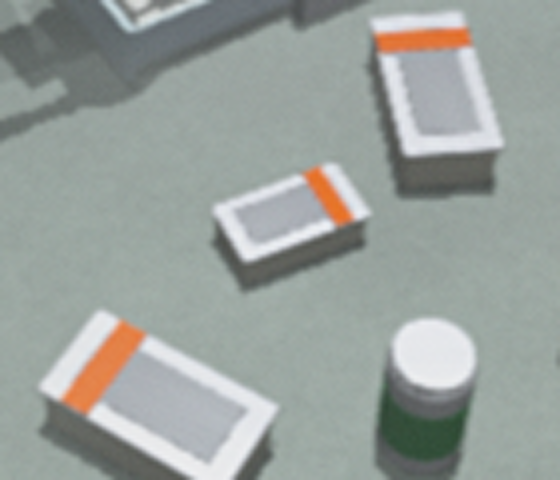

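View pics/c2.png

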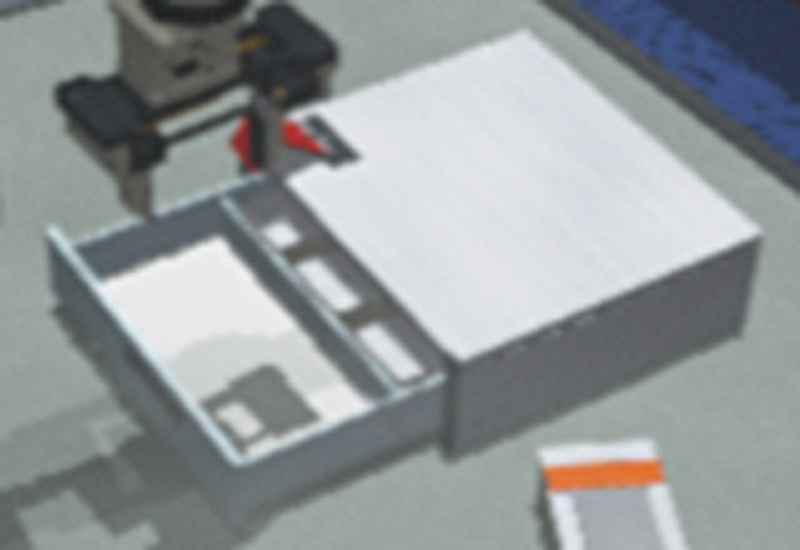

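The crop shows B, the smallest, with its orange stripe towards the far/right end. Its top corners in the crop are (213,210), (333,163), (372,214) and (247,263). In the drawer crop, the housing's top corners are (462,362), (762,235) and (525,30), and the panel's top corners are (240,465) and (50,232).

Run:
```python
from h import *
s=load('d0')
f=lambda x,y,k,o,z: back(s,(x+.5)/k-.5+o[0],(y+.5)/k-.5+o[1],z)[:2]
D=np.array([f(x,y,4,(290,225),39) for x,y in [(213,210),(333,163),(372,214),(247,263)]])
print('dish',D.round(),D.mean(0).round(1),[np.linalg.norm(D[i]-D[i-1]).round() for i in range(4)])
ax=(D[1]+D[2]-D[0]-D[3])/2;print('yaw',np.arctan2(ax[1],ax[0]))
ay=(D[0]+D[1]-D[2]-D[3])/2;print('yaw2',np.arctan2(-ay[0],ay[1]))
H=np.array([f(x,y,5,(275,140),98) for x,y in [(462,362),(762,235),(525,30)]])
print('H',H.round(1),np.linalg.norm(H[1]-H[0]),np.linalg.norm(H[2]-H[1]))
h=H[1]-H[0];print('hyaw',np.arctan2(h[1],h[0]));h=H[2]-H[1];print(np.arctan2(-h[0],h[1]))
F=np.array([f(x,y,5,(275,140),81) for x,y in [(240,465),(50,232)]])
print('F',F.round(1),np.linalg.norm(F[1]-F[0]));h=F[1]-F[0];print(np.arctan2(-h[0],h[1]))
# other candidates and can
for u,v in [(397,313)]: print('can',back(s,u,v,115).round())
a=load('s0');print('mug',back(a,410,200,85).round(),back(a,236,214,39).round())
```

```text
dish [[ 439. -303.]
 [ 555. -318.]
 [ 548. -380.]
 [ 431. -363.]] [ 493.3 -341. ] [np.float64(60.0), np.float64(116.0), np.float64(62.0), np.float64(118.0)]
yaw -0.13970191603564985
yaw2 -0.12183372137934036
H [[ 659.4 -142.5]
 [ 943.  -157.8]
 [ 963.1  163.6]] 283.9790191187577 322.03173523451267
hyaw -0.05396485907775839
-0.06258115079899412
F [[ 474.1 -126. ]
 [ 488.8  174.7]] 301.00165979283173
-0.04854198874697154
can [ 460. -546.  115.]
mug [445. 326.  85.] [ 500. -337.   39.]
```

Dish size matches (116–118 x 60–62), centre about (493,-341), yaw -0.13. Housing yaw is about -0.056. The panel middle is near (481.5,24.5), so the drawer is open about 0.177, and the bay centre is near (562,20). Moving above the dish.

Request:
{"fn": "drive_tool", "kwargs": {"increments": [[[1, -0.004, -0.0425, -0.005, 0, 0, -8.5], [1, -0.004, -0.0425, -0.005, 0, 0, -8.5], [1, -0.004, -0.0425, -0.005, 0, 0, -8.5], [1, -0.004, -0.0425, -0.005, 0, 0, -8.5], [1, -0.004, -0.0425, -0.005, 0, 0, -8.5], [1, -0.004, -0.0425, -0.005, 0, 0, -8.5], [1, -0.004, -0.0425, -0.005, 0, 0, -8.5], [1, -0.004, -0.0425, -0.005, 0, 0, -8.5]]]}}

```text
clock: 0.9
tcp_pos: [492.5, -341.7, 364.1]
eef_rot: [-3.141, 0.0, 0.378]
contact_force: [0.4, 1.1, 0.7]
gripper_width: 92.0
```

Request:
{"fn": "drive_tool", "kwargs": {"increments": [[[1, 0, 0, -0.02, 0, 0, -7.5], [1, 0, 0, -0.02, 0, 0, -7.5], [1, 0, 0, -0.02, 0, 0, -7.5], [1, 0, 0, -0.015, 0, 0, -7.0], [1, 0, 0, 0, 0, 0, 0], [1, 0, 0, 0, 0, 0, 0], [1, 0, 0, 0, 0, 0, 0], [1, 0, 0, 0, 0, 0, 0]]]}}

```text
clock: 1.7
tcp_pos: [493.2, -340.1, 290.8]
eef_rot: [3.14, -0.001, -0.129]
contact_force: [0.2, 0.7, 0.4]
gripper_width: 91.8
```

Run:
```python
from h import *
s=snap('wrist','w0');R,t=P(s);print(-R.T@t,arm.get_obs()['tcp_pos'],arm.get_obs()['eef_rot'])
print('pred',[np.round(proj(s,p)) for p in [(439,-303,39),(555,-318,39),(548,-380,39),(431,-363,39)]])
```

```text
[ 572.39683212 -349.59616187  271.49145357] [ 493.14993009 -340.04443408  290.66298488] [ 3.14059571e+00 -1.30998850e-03 -1.29687152e-01]
pred [array([283., 272.]), array([278., 144.]), array([356., 143.]), array([348., 273.])]
```

View pics/w0.png

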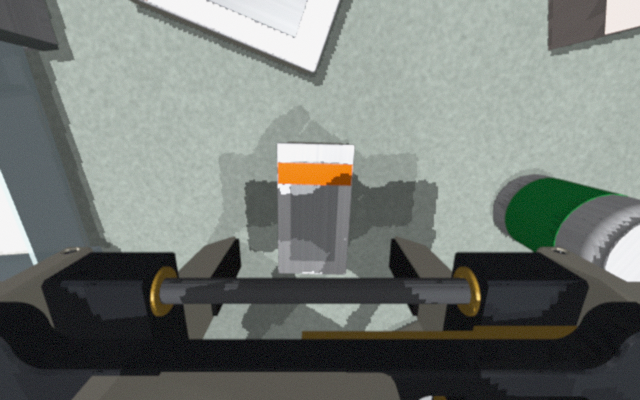

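In the wrist view, the dish's top corners at (277,143), (354,143), (346,272) and (283,272) match the prediction within 2 px, and the fingers have room. Descending and gripping.

Request:
{"fn": "drive_tool", "kwargs": {"increments": [[[1, 0, -0.001, -0.02, 0, 0, 0], [1, 0, 0, -0.02, 0, 0, 0], [1, 0, 0, -0.02, 0, 0, 0], [1, 0, 0, -0.02, 0, 0, 0], [1, 0, 0, -0.015, 0, 0, 0], [1, 0, 0, -0.009, 0, 0, 0], [1, 0, 0, 0, 0, 0, 0], [-1, 0, 0, 0, 0, 0, 0]]]}}

```text
clock: 2.55
tcp_pos: [493.2, -341.2, 186.4]
eef_rot: [3.141, -0.001, -0.131]
contact_force: [-0.3, 0.2, -0.1]
gripper_width: 87.4
```

Request:
{"fn": "drive_tool", "kwargs": {"increments": [[[-1, 0, 0, 0, 0, 0, 0], [-1, 0, 0, 0, 0, 0, 0], [-1, 0, 0, 0, 0, 0, 0], [-1, 0, 0, 0, 0, 0, 0], [-1, 0, 0, 0, 0, 0, 0], [-1, 0, 0, 0, 0, 0, 0], [-1, 0, 0, 0, 0, 0, 0], [-1, 0, 0, 0, 0, 0, 0]]]}}

```text
clock: 3.35
tcp_pos: [493.1, -340.9, 186.2]
eef_rot: [3.142, -0.0, -0.131]
contact_force: [-1.6, 1.6, 5.6]
gripper_width: 59.8
```

Request:
{"fn": "drive_tool", "kwargs": {"increments": [[[-1, 0, 0, 0.008, 0, 0, 0], [-1, 0, 0, 0.018, 0, 0, 0], [-1, 0, 0, 0.02, 0, 0, 0], [-1, 0, 0, 0.02, 0, 0, 0], [-1, 0, 0, 0.02, 0, 0, 0], [-1, 0, 0, 0.02, 0, 0, 0], [-1, 0, 0, 0.02, 0, 0, 0], [-1, 0, 0, 0.01, 0, 0, 0]]]}}

```text
clock: 4.15
tcp_pos: [493.1, -341.2, 323.6]
eef_rot: [3.14, -0.002, -0.131]
contact_force: [-0.8, -0.3, -2.7]
gripper_width: 59.8
```

Request:
{"fn": "drive_tool", "kwargs": {"increments": [[[-1, 0.004, 0.015, 0, 0, 0, 0.5], [-1, 0.004, 0.025, 0, 0, 0, 0.5], [-1, 0.004, 0.025, 0, 0, 0, 0.5], [-1, 0.004, 0.03, 0, 0, 0, 0.5], [-1, 0.004, 0.03, 0, 0, 0, 0.5], [-1, 0.004, 0.03, 0, 0, 0, 0.5], [-1, 0.004, 0.03, 0, 0, 0, 0.5], [-1, 0.004, 0.03, 0, 0, 0, 0.5]]]}}

```text
clock: 4.95
tcp_pos: [524.6, -123.7, 320.5]
eef_rot: [-3.141, 0.002, -0.06]
contact_force: [-0.6, -0.4, -1.6]
gripper_width: 60.2
```

Request:
{"fn": "drive_tool", "kwargs": {"increments": [[[-1, 0.007, 0.03, 0, 0, 0, 0.2], [-1, 0.007, 0.03, 0, 0, 0, 0], [-1, 0.007, 0.025, 0, 0, 0, 0], [-1, 0.007, 0.025, 0, 0, 0, 0], [-1, 0.007, 0.02, 0, 0, 0, 0], [-1, 0.002, 0.016, 0, 0, 0, 0], [-1, 0, 0, 0, 0, 0, 0], [-1, 0, 0, 0, 0, 0, 0]]]}}

```text
clock: 5.75
tcp_pos: [561.6, 20.3, 321.1]
eef_rot: [3.141, 0.001, -0.057]
contact_force: [0.0, -0.6, -2.2]
gripper_width: 59.8
```

Run:
```python
from h import *
s=snap('wrist','w1');R,t=P(s);o=arm.get_obs();print(-R.T@t,o['tcp_pos'],o['eef_rot'],o['contact_force'],o['gripper_width'])
```

```text
[641.26472394  16.62584293 301.60517709] [561.64531553  19.75041034 321.30552823] [ 3.14116762e+00  1.05351443e-03 -5.75011907e-02] [-0.19365736  0.52610278 -1.1886774 ] 59.81452400019905
```

View pics/w1.png

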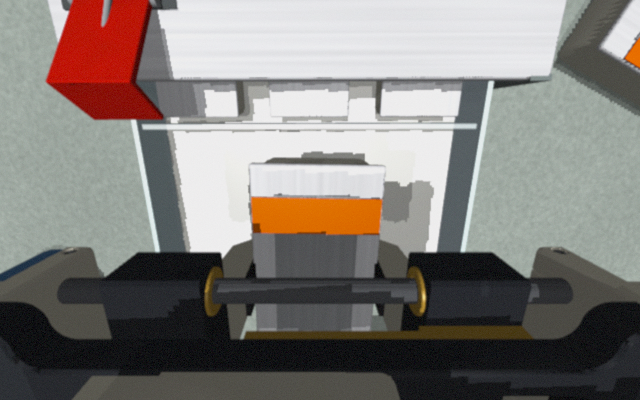

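The wrist view shows the dish held level over the bay, with its front edge at row 163. The divider's top is at rows 123–130 and the housing edge at row 79. The side walls at row 170 are around columns 143/172 and 455/482.

Run:
```python
from h import *
s=load('w1')
print('div',back(s,310,123,58),back(s,310,129.5,58))
print('housing edge',back(s,310,79,98))
print('dish front top', back(s,317,163,321-159-27+39), back(s,250,163,173.5),back(s,384,163,173.5))
print('inner walls at floor front', back(s,172,135,18),back(s,455,135,18), 'wall tops', back(s,143,128,65),back(s,478,128,65))
```

```text
div [635.33530075  20.62415125  58.        ] [630.14963479  20.94318884  58.        ]
housing edge [664.21741683  18.25061436  98.        ]
dish front top [620.67567064  16.63669176 174.        ] [622.31160357  46.88257406 173.5       ] [618.8777982  -13.61949828 173.5       ]
inner walls at floor front [630.74644669 155.91815231  18.        ] [ 615.16999419 -118.87138726   18.        ] wall tops [639.24574882 155.01194841  65.        ] [ 623.9767922  -114.43334736   65.        ]
```

The divider's front face is near x 631 and the dish front at 620.5, so I'll shift back 4 mm and lower.

Request:
{"fn": "drive_tool", "kwargs": {"increments": [[[-1, -0.004, 0, -0.015, 0, 0, 0], [-1, 0, 0, -0.02, 0, 0, 0], [-1, 0, 0, -0.02, 0, 0, 0], [-1, 0, 0, -0.02, 0, 0, 0], [-1, 0, 0, -0.015, 0, 0, 0], [-1, 0, 0, -0.015, 0, 0, 0], [-1, 0, 0, -0.006, 0, 0, 0], [-1, 0, 0, 0, 0, 0, 0]]]}}

```text
clock: 6.6
tcp_pos: [557.7, 19.3, 210.0]
eef_rot: [3.141, 0.002, -0.059]
contact_force: [-0.4, 0.6, -2.0]
gripper_width: 59.8
```

Request:
{"fn": "drive_tool", "kwargs": {"increments": [[[-1, 0, 0, -0.002, 0, 0, 0], [-1, 0, 0, -0.001, 0, 0, 0], [-1, 0, 0, -0.001, 0, 0, 0], [-1, 0, 0, -0.001, 0, 0, 0], [-1, 0, 0, 0, 0, 0, 0], [-1, 0, 0, 0, 0, 0, 0], [-1, 0, 0, 0, 0, 0, 0], [-1, 0, 0, 0, 0, 0, 0]]]}}

```text
clock: 7.4
tcp_pos: [558.0, 20.1, 205.8]
eef_rot: [3.141, -0.0, -0.058]
contact_force: [0.3, -0.0, -1.9]
gripper_width: 59.9
```

Request:
{"fn": "drive_tool", "kwargs": {"increments": [[[-1, 0, 0, -0.001, 0, 0, 0], [-1, 0, 0, 0, 0, 0, 0], [-1, 0, 0, -0.001, 0, 0, 0], [-1, 0, 0, 0, 0, 0, 0], [-1, 0, 0, -0.0005, 0, 0, 0], [-1, 0, 0, 0, 0, 0, 0], [-1, 0, 0, 0, 0, 0, 0], [-1, 0, 0, 0, 0, 0, 0]]]}}

```text
clock: 8.2
tcp_pos: [558.3, 20.0, 204.2]
eef_rot: [3.142, -0.002, -0.058]
contact_force: [-1.1, -0.1, 6.5]
gripper_width: 59.8
```

Contact is felt (+6.5 N), so the dish is on the floor. Releasing and rising.

Request:
{"fn": "drive_tool", "kwargs": {"increments": [[[0.5, 0, 0, 0, 0, 0, 0], [0.5, 0, 0, 0, 0, 0, 0], [0.8, 0, 0, 0, 0, 0, 0], [0.8, 0, 0, 0, 0, 0, 0], [0.8, 0, 0, 0, 0, 0, 0], [0.8, 0, 0, 0, 0, 0, 0], [0.8, 0, 0, 0.005, 0, 0, 0], [0.8, 0, 0, 0.015, 0, 0, 0]]]}}

```text
clock: 9.0
tcp_pos: [557.5, 20.0, 222.5]
eef_rot: [-3.142, 0.003, -0.058]
contact_force: [-0.0, -0.0, 0.2]
gripper_width: 82.7
```

Request:
{"fn": "drive_tool", "kwargs": {"increments": [[[0.8, 0, 0, 0.02, 0, 0, 0], [0.8, 0, 0, 0.02, 0, 0, 0], [0.8, 0, 0, 0.02, 0, 0, 0], [0.8, 0, 0, 0.02, 0, 0, 0], [0.5, 0, 0, 0.02, 0, 0, 0], [0, -0.03, 0, 0, 0, 0, 0], [-0.5, -0.03, 0, 0, 0, 0, 0], [-1, -0.03, 0, 0, 0, 0, 0]]]}}

```text
clock: 9.8
tcp_pos: [466.8, 20.1, 323.6]
eef_rot: [3.141, -0.001, -0.058]
contact_force: [0.4, 0.9, -0.2]
gripper_width: 55.4
```

Run:
```python
from h import *
s=snap('wrist','w2');o=arm.get_obs();print(o['tcp_pos'],o['contact_force'],o['gripper_width'])
```

```text
[462.69943439  20.55273125 322.9913066 ] [-4.88098145  1.55106778 -0.61352164] 50.96907833042122
```

View pics/w2.png

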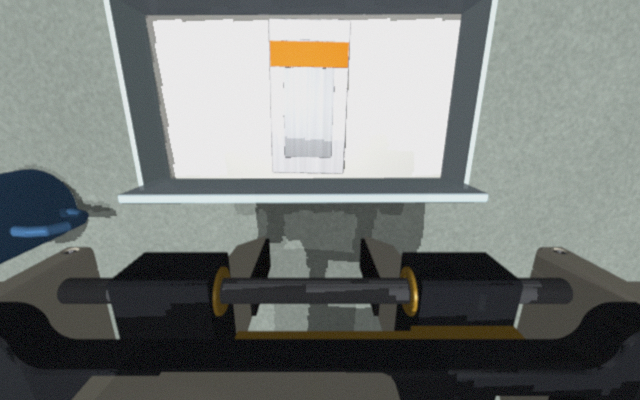

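The dish lies flat, foil up, with its orange stripe at (310,54), clear of all the bay walls. The panel's top edge is at rows 193–201. Closing the fingers, backing off, lowering in front of the panel and pushing.

Request:
{"fn": "drive_tool", "kwargs": {"increments": [[[-1, -0.03, -0.03, 0, 0, 0, 0], [-1, 0, 0, -0.01, 0, 0, 0], [-1, 0, 0, -0.02, 0, 0, 0], [-1, 0, 0, -0.02, 0, 0, 0], [-1, 0, 0, -0.02, 0, 0, 0], [-1, 0, 0, -0.02, 0, 0, 0], [-1, 0, 0, 0, 0, 0, 0], [-1, 0, 0, 0, 0, 0, 0]]]}}

```text
clock: 10.65
tcp_pos: [438.4, -9.9, 233.4]
eef_rot: [-3.142, 0.0, -0.058]
contact_force: [0.3, -0.1, -0.4]
gripper_width: 0.3
```

Request:
{"fn": "drive_tool", "kwargs": {"increments": [[[-1, 0.01, -0.0005, 0, 0, 0, 0], [-1, 0.01, -0.0005, 0, 0, 0, 0], [-1, 0.005, 0, 0, 0, 0, 0], [-1, 0.004, 0, 0, 0, 0, 0], [-1, 0.005, 0, 0, 0, 0, 0], [-1, 0.007, -0.0005, 0, 0, 0, 0], [-1, 0.01, -0.0005, 0, 0, 0, 0], [-1, 0.01, -0.0005, 0, 0, 0, 0]]]}}

```text
clock: 11.45
tcp_pos: [499.7, -12.4, 233.1]
eef_rot: [-3.141, 0.0, -0.058]
contact_force: [-2.6, 1.2, 0.3]
gripper_width: 0.3
```

Request:
{"fn": "drive_tool", "kwargs": {"increments": [[[-1, 0.013, -0.0007, 0, 0, 0, 0], [-1, 0.015, -0.001, 0, 0, 0, 0], [-1, 0.017, -0.001, 0, 0, 0, 0], [-1, 0.017, -0.001, 0, 0, 0, 0], [-1, 0.017, -0.001, 0, 0, 0, 0], [-1, 0.017, -0.001, 0, 0, 0, 0], [-1, 0.015, -0.001, 0, 0, 0, 0], [-1, 0.012, -0.0007, 0, 0, 0, 0]]]}}

```text
clock: 12.25
tcp_pos: [623.3, -19.7, 232.9]
eef_rot: [-3.141, -0.0, -0.058]
contact_force: [-2.3, 1.4, 1.7]
gripper_width: 0.5
```

Request:
{"fn": "drive_tool", "kwargs": {"increments": [[[-1, 0.008, -0.0005, 0, 0, 0, 0], [-1, 0.006, 0, 0, 0, 0, 0], [-1, 0.004, 0, 0, 0, 0, 0], [-1, 0.003, 0, 0, 0, 0, 0], [-1, 0.003, 0, 0, 0, 0, 0], [-1, 0, 0, 0, 0, 0, 0], [-1, 0, 0, 0, 0, 0, 0], [-1, 0, 0, 0, 0, 0, 0]]]}}

```text
clock: 13.05
tcp_pos: [644.5, -20.6, 233.1]
eef_rot: [3.141, 0.006, -0.057]
contact_force: [-9.7, -1.6, 3.7]
gripper_width: 0.4
```

Request:
{"fn": "drive_tool", "kwargs": {"increments": [[[-1, 0.001, 0, 0, 0, 0, 0], [-1, 0.001, 0, 0, 0, 0, 0], [-1, 0, 0, 0, 0, 0, 0], [-1, 0, 0, 0, 0, 0, 0], [-1, 0, 0, 0, 0, 0, 0], [-1, 0, 0, 0, 0, 0, 0], [-1, 0, 0, 0, 0, 0, 0], [-1, 0, 0, 0, 0, 0, 0]]]}}

```text
clock: 13.85
tcp_pos: [645.3, -20.6, 233.1]
eef_rot: [3.141, 0.01, -0.057]
contact_force: [-17.5, -2.2, 10.4]
gripper_width: 0.8
```

Firm stop at -17.5 N, so the drawer is shut. Backing off, rising and looking.

Request:
{"fn": "drive_tool", "kwargs": {"increments": [[[-1, -0.005, 0, 0, 0, 0, 0], [-1, -0.02, 0, 0, 0, 0, 0], [-1, -0.025, 0, 0, 0, 0, 0], [-1, -0.02, 0, 0.02, 0, 0, 0], [-1, 0, 0, 0.03, 0, 0, 0], [-1, 0, 0, 0.03, 0, 0, 0], [-1, 0, 0, 0.02, 0, 0, 0], [-1, 0, 0, 0, 0, 0, 0]]]}}

```text
clock: 14.65
tcp_pos: [578.8, -20.4, 336.9]
eef_rot: [3.141, -0.008, -0.058]
contact_force: [-0.1, -0.6, -1.0]
gripper_width: 0.6
```

Request:
{"fn": "drive_tool", "kwargs": {"increments": [[[-1, 0, 0.02, 0, 0, 0, 0], [-1, 0, 0.03, 0, 0, 0, 0], [-1, 0, 0.03, 0, 0, 0, 0], [-1, 0, 0.02, 0, 0, 0, 0], [-1, 0, 0, 0, 0, 0, 0], [-1, 0, 0, 0, 0, 0, 0], [-1, 0, 0, 0, 0, 0, 0], [-1, 0, 0, 0, 0, 0, 0]]]}}

```text
clock: 15.45
tcp_pos: [578.1, 78.7, 333.0]
eef_rot: [3.141, 0.0, -0.059]
contact_force: [0.1, 0.1, -0.5]
gripper_width: 0.5
```

Run:
```python
from h import *
s=snap('wrist','w3');o=arm.get_obs();print(o['tcp_pos'],o['contact_force'])
print([np.round(proj(s,p)) for p in [(715.5,130,102),(678,132,130)]])
```

```text
[578.07949043  78.73647171 333.086012  ] [-1.0146591   0.23288455 -0.21297859]
[array([225.,  29.]), array([217.,  86.])]
```

View pics/w3.png

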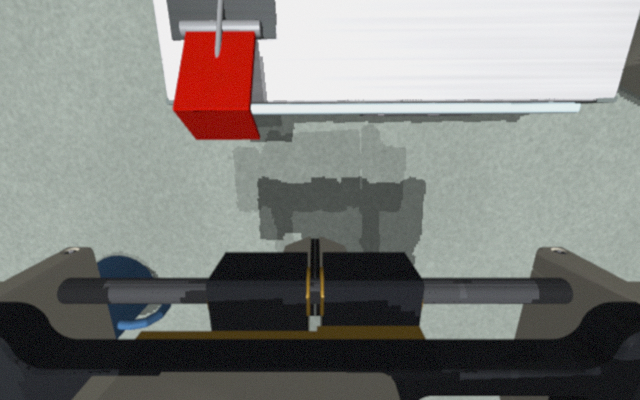

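The drawer panel is flush (row 108). The hinge rod at (221,27) and red face centre (216,86) agree with the predictions (225,29) and (217,86). Moving over the pad and pressing.

Request:
{"fn": "drive_tool", "kwargs": {"increments": [[[-1, 0.01, 0.008, 0, 0, 0, 0], [-1, 0.02, 0.01, 0, 0, 0, 0], [-1, 0.02, 0.01, 0, 0, 0, 0], [-1, 0.02, 0.01, 0, 0, 0, 0], [-1, 0.015, 0.01, 0, 0, 0, 0], [-1, 0.01, 0.006, 0, 0, 0, 0], [-1, 0, 0, 0, 0, 0, 0], [-1, 0, 0, 0, 0, 0, 0]]]}}

```text
clock: 16.3
tcp_pos: [672.8, 133.0, 332.9]
eef_rot: [3.141, 0.001, -0.058]
contact_force: [0.6, -0.7, -0.1]
gripper_width: 0.7
```

Request:
{"fn": "drive_tool", "kwargs": {"increments": [[[-1, 0, 0, -0.008, 0, 0, 0], [-1, 0, 0, -0.008, 0, 0, 0], [-1, 0, 0, -0.007, 0, 0, 0], [-1, 0, 0, -0.007, 0, 0, 0], [-1, 0, 0, -0.007, 0, 0, 0], [-1, 0, 0, -0.007, 0, 0, 0], [-1, 0, 0, -0.003, 0, 0, 0], [-1, 0, 0, 0, 0, 0, 0]]]}}

```text
clock: 17.1
tcp_pos: [672.9, 133.6, 285.4]
eef_rot: [3.141, 0.001, -0.058]
contact_force: [-0.8, -0.0, -0.7]
gripper_width: 0.7
```

Request:
{"fn": "drive_tool", "kwargs": {"increments": [[[-1, 0, 0, -0.002, 0, 0, 0], [-1, 0, 0, -0.001, 0, 0, 0], [-1, 0, 0, -0.001, 0, 0, 0], [-1, 0, 0, 0, 0, 0, 0], [-1, 0, 0, 0, 0, 0, 0], [-1, 0, 0, 0, 0, 0, 0], [-1, 0, 0, 0, 0, 0, 0], [-1, 0, 0, 0, 0, 0, 0]]]}}

```text
clock: 17.9
tcp_pos: [673.1, 133.6, 282.7]
eef_rot: [-3.142, -0.001, -0.058]
contact_force: [-1.7, -0.2, 6.3]
gripper_width: 0.5
```

The latch snapped down (0 N at 285 mm, then the firm stop at 282.7). Retracting and checking.

Request:
{"fn": "drive_tool", "kwargs": {"increments": [[[-1, 0, 0, 0.01, 0, 0, 0], [-1, 0, 0, 0.02, 0, 0, 0], [-1, 0, 0, 0.03, 0, 0, 0], [-1, -0.02, -0.01, 0.03, 0, 0, 0], [-1, -0.03, -0.02, 0.02, 0, 0, 0], [-1, -0.04, -0.03, 0, 0, 0, 0], [-1, -0.03, -0.03, 0, 0, 0, 0], [-1, 0, 0, 0, 0, 0, 0]]]}}

```text
clock: 18.7
tcp_pos: [549.8, 41.2, 392.8]
eef_rot: [3.14, 0.003, -0.06]
contact_force: [0.7, 0.5, 0.1]
gripper_width: 0.5
```

Run:
```python
from h import *
s=snap('wrist','w4')['color'];d=snap('side','d1')['color'];print(arm.get_obs()['tcp_pos'])
a=cv2.resize(d[100:360,210:560],(400,297));b=cv2.resize(s,(400,250))
o=np.zeros((300,800,3),np.uint8);o[:297,:400]=a;o[:250,400:]=b;cv2.imwrite('pics/f.png',o)
```

```text
[552.76830478  43.08332112 393.05813835]
```

View pics/f.png

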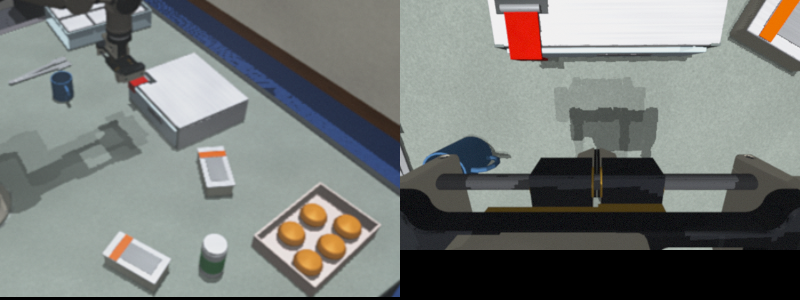

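The final picture shows the latch flat with its lip down over the front panel at (522,58). The drawer is flush, and the mug, can and tongs look unmoved. Handing in.

```bash
python3 -c "
from workcell import arm
print(arm.job_done())"
```

```text
the job is handed in; nothing more can be done
None
```

The job is done and handed in at about 19 s of robot time. I gripped the smallest of the three look-alike dishes, measured at about 117 x 61 mm. I set it down flat, foil up, in the front bay, and felt it touch the floor at 6.5 N before letting go. Then I pushed the drawer shut against its stop, and after that pressed the latch down.

**Checks:**
- **Dish:** the wrist picture before closing showed it flat and clear of the bay walls.
- **Drawer:** it stopped firmly at about 17 N, with the panel at x ≈ 655 mm (656 expected).
- **Latch:** it had snapped down by itself before the press ended. After the arm withdrew, it stayed flat with its lip over the panel.
- **Bystanders:** the mug, can and tongs looked unmoved in the last side picture. I did not measure their positions.

No check failed or disagreed. The dish can't be seen now that the drawer is shut, so its position after the push is unconfirmed.

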